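# Press the locating pin out of the specimen mounting frame into the catch tray

## Robot

A 6-joint arm with a two-finger parallel gripper is mounted at the origin on the work surface. World frame = base frame: x ahead of the robot, y to its left, z up, the work surface at z = 0. Lengths are in m, angles in rad, forces in N, time in s.
With the tool pointing down it reaches from about 0.25 to 0.725 m from the base axis. Payload 4 kg.
Tool frame: the origin (TCP) lies on the front face of the gripper's body, between the roots of the fingers; the fingertips stand 73 mm ahead of it and the grasp point (between the pads) lies bot.tcp_to_grasp ahead of it (bot.tcp_to_grasp is the distance from the TCP to the grasp point, in m); z points along the fingers, y is the line along which they close (so a half turn about z gives the same grasp; the last joint's range is limited). The gripper opens to 85 mm and grips with 20 to 120 N. Pads are 22 mm wide; open, the fingers measure 114 mm over their backs; the gripper's body (76 mm by 85 mm) begins 54 mm behind the grasp point. The pads swing forward as they close: fully open they stand 13 mm farther back than shut.
Start: joints at [1.114, 0.241, 0.005, 1.335, 0, 1.571], TCP at [0.221, 0.449, 0.304] pointing down, gripper open.
Joint ranges: [-2.72, 2.72], [-1.05, 1.87], [-1.09, 1.28], [-1.99, 2.15], [-1.42, 1.44], [-3.14, 3.14]. Speed limits (rad/s): [2.79, 2.79, 3.14, 3.14, 3.14, 3.14].

## Interface

Orientations are given as a unit quaternion [x, y, z, w].
In Python, from workcell import bot gives the robot as it stands.
- The arm moves only by the shell command python3 -m jog 'ROWS' [OPENING]. ROWS is JSON, one flat list of numbers, 6 for each row, row after row: the shift along the world's x, y, z scaled (see below), then the turn, a rotation vector about the world's x, y, z scaled (see below). In form: [tx, ty, tz, wx, wy, wz, tx, ty, tz, wx, wy, wz, ...]. A call has 1 to 10 rows; each row is the pose to reach, as a shift and turn from the pose commanded when the call began; what a row does not reach only later rows make up. The controller multiplies each number of a shift by 800 mm and each number of a turn by 2 rad. A row lasts 1/12 s, in which the tool goes at most 41.7 mm and 7.16 degrees, less where a joint would pass 70% of its speed; a pose out of reach is approached as far as the arm can. A call with a number of a shift or a turn outside -1 to 1 is refused whole. A call with a gripper value outside its range is refused whole. OPENING is the opening, from -1 (shut) to 1 (fully open), set as the call begins (- or left out, the last holds). The fingers move at their own pace and stop on an object; the grip force is fixed at half the most. Time passes only in rows, so rows that repeat a pose let the fingers close. It gives the time, the measured TCP pose, the force, the opening and the grip force at its end, in the units of the state.
- bot.get_obs(): the state, without advancing time (a new reading comes with each control period).
- bot.camera(name): name is "scene" or "side" or "wrist"; returns (picture, depth): 480x640x3 uint8, red, green, blue; 480x640 float32, m along the optical axis (not along the pixel's ray), 0 where there is no reading.
- bot.calibration(name): a dict with "intrinsics" (3x3 intrinsics, pixels), "dist" ([k1, k2, p1, p2, k3] as OpenCV has them; the pictures are not rectified), "pose" (4x4, takes a point from camera to world coordinates). Camera axes: x right, y up, looking along -z (the intrinsics and any distortion apply to the point x, -y, -z); pixel columns grow to the right and rows downward; lengths in m; the calibration is good to about 2 mm. A picture is of the moment at which its call begins: read the wrist's pose just before it. calibration takes no time and is no camera call; for the wrist camera it gives the pose at the moment of the call.
- bot.job_done(): hands the job in; it is judged then, once.
Trained networks look in the newest picture that a camera, given by its name, has taken for a name from the list of things; names that differ only in an ending like _2 or _b are one class to them, and where a whole thing is asked for, a point or a joint stands for the part that bears it (a point fixed in the world has none). Each returns a list of dicts, best first, with "confidence" (0 to 1); they miss things now and then, are a little off and sometimes report something else, mostly with a low value. They report only what shows in the picture. A call takes as long as a camera call. They do not tell look-alikes from the thing itself.
- bot.find_in(label, camera): "at" ([x, y, z] in m, in the coordinates of the camera as it stood for that picture, good to about 4 mm: the middle of the surface that is visible of it).
- bot.tip_of(label, camera): "at" ([x, y, z] in m, in the coordinates of the camera as it stood for that picture, good to about 4 mm: a listed point, or the origin of a listed thing).
The state is a dict: "clock": time; "joint_pos": joint angles; "joint_vel": joint speeds; "tau": joint torques, N m; "eef_pos": TCP position; "tool_rot": TCP orientation; "ft_force": force on the tool from outside, world axes, zero at the start; "ft_torque": the same for the moment, N m; "grip_width": finger opening in m; "grasp_force": force on a finger pad.
Only numpy, scipy, OpenCV 4.12 (cv2) and the standard library are available. Lean on these libraries where they do the work, as an engineer would, in place of code of your own. Each camera call takes 0.05 s, during which the arm holds its last target. There are 200 camera calls.

## Task

Move the steel catch tray, held by the upright tab on its tail, in under the aluminium mounting frame so that its pan lies below the steel pin. Then take the broad-footed steel punch, press the pin down with it (not with the gripper) out of its hole so that it drops into the tray, and stand the punch upright on the bench again. Leave the pin in the pan and the tray flat on the bench.

Things in the scene. Friction and masses are not known exactly. Their poses are not given: they have to be found in the camera images.
- bore (a point): Mouth of the 19 mm through-hole, centre of the top (110 mm up) of the fixed aluminium frame: an arch, plate 50 (x) x 196 (y) x 25 mm, underside 85 mm up, on 16 mm legs at its y ends; archway 164 mm wide, open at both x sides. x points through the archway, away from the robot; z up. Spring-catch blocks at the hole stand 12 mm above the plate; dark bolt heads 68 mm either side in y are not the pin.
- pin_mid (a point): Centre of the upright steel pin in the frame's hole: 70 mm long, 60 g, 16 mm thick, its bare upper stem 12 mm. z up along it; its top is 35 mm above this point, 41 mm above the plate. A spring catch holds it; some 5 to 15 N downwards moves it, and after 10 to 15 mm of travel it is free and drops through by itself.
- punch_mid (a point): Centre (half-way up) of the steel punch, 120 mm tall, 250 g, standing on the bench on its flat round foot, 32 mm across and 14 mm high; the round shaft above is 20 mm thick. z up; the foot's underside, which does the pressing, is 60 mm below this point. A shorter steel stamp (63 mm) with a bulbous knob is not the punch.
- tray_tab (a point): Middle of the steel catch tray's grip tab, 35 mm above the bench: upright, 14 mm thick in y, 30 mm wide in x, top 56 mm up. x points from the tab along a flat tail (24 mm wide, 6 mm high) to the square pan, whose centre is 150 mm away; z up. Pan 100 x 100 mm outside, 25 mm high, walls 4 mm. 300 g, lies flat, may be slid or carried.
Not all that is in view belongs to the job. Leave any blue look-alike of the part that bears bore alone.

How it is judged:
On the way, in this order (a step that is already met when the one before it is completed fails the run):
1. the pan lies below the pin, the pin still in its hole (x of bore in the frame of tray_tab between 0.11 and 0.19 m and y of bore in the frame of tray_tab between -0.04 and 0.04 m and height (world z) of tray_tab below 0.05 m and z of pin_mid in the frame of bore above 0 m), for 0.2 s.
2. the punch presses on the pin (contact force between punch and pin above 1 N).
3. the pin has dropped out below the frame (z of pin_mid in the frame of bore below -0.062 m), for 0.1 s.
At the end, for the whole second after the job is handed in: The pin is at rest in the tray's pan (centre inside the pan, under 50 mm above the bench), the tray is flat on the bench (within 6 degrees, raised under 7 mm), and the punch stands upright on the bench (within 6 degrees and 6 mm of its standing height), at rest (x of pin_mid in the frame of tray_tab between 0.1 and 0.2 m and y of pin_mid in the frame of tray_tab between -0.05 and 0.05 m and z of pin_mid in the frame of tray_tab below 0.015 m and angle between each of tray_tab, punch_mid's own z axis and vertical below 0.1 rad and height (world z) of tray_tab below 0.042 m and height (world z) of punch_mid between 0.054 and 0.066 m and linear speed of each of pin, punch below 0.03 m/s); the robot touches nothing.
It fails at once if the gripper or the arm presses on the pin itself (contact force between any of the fingers, the arm and pin above 1 N).
It also fails if it takes over 64 s, if anything falls off the work surface, if the arm or the gripper's body presses on something with over 40 N, if the wrist force passes 120 N, or if a joint passes its speed limit or range.

## Working session

There is one attempt and no reset: what is moved stays moved. The work goes in short steps, Python scripts to look and compute and a shell command to move; the robot and the scene stay as the last step left them, time stands still between calls to the robot, and variables do not carry over. Pictures are saved under pics/ and viewed, at most 10 in all, crops included, and the job is handed in when it is done.

```bash
mkdir -p pics
cat > h.py <<'E'
import numpy as np, cv2
from workcell import bot
def snap(cam,fn=None):
    T=np.array(bot.calibration(cam)["pose"]); im,d=bot.camera(cam)
    if fn: cv2.imwrite("pics/"+fn,im[:,:,::-1])
    return im,d,T
def w(T,p): return (T@np.append(p,1))[:3]
def pix(cam,T,P):
    c=bot.calibration(cam); q=(np.linalg.inv(T)@np.append(P,1))[:3]
    return cv2.projectPoints(np.array([[q[0],-q[1],-q[2]]]),np.zeros(3),np.zeros(3),np.array(c["intrinsics"]),np.array(c["dist"]))[0].ravel()
def cloud(cam,d,T):
    c=bot.calibration(cam);K=np.array(c["intrinsics"]);v,u=np.mgrid[0:480,0:640]
    n=cv2.undistortPoints(np.stack([u.ravel(),v.ravel()],1).astype(float)[:,None],K,np.array(c["dist"]))[:,0]
    z=d.ravel(); P=np.stack([n[:,0]*z,-n[:,1]*z,-z],1)
    P=P@T[:3,:3].T+T[:3,3]; P[z==0]=np.nan
    return P.reshape(480,640,3)
def look(cam,labels,T):
    for l in labels:
        for f in ("find_in","tip_of"):
            for r in getattr(bot,f)(l,cam)[:4]:
                P=w(T,r["at"]); print(cam,f,l,round(r["confidence"],2),P.round(3),pix(cam,T,P).round())
E
python3 - <<'E'
from h import *
L=["bore","pin_mid","punch_mid","tray_tab"]
for c in("scene","side"):
    im,d,T=snap(c,c+"0.png"); look(c,L,T); np.savez(c+"0.npz",P=cloud(c,d,T),im=im)
print(bot.get_obs(), bot.tcp_to_grasp)
E
```

```text
scene find_in bore 0.9 [0.326 0.115 0.112] [308. 163.]
scene find_in bore 0.69 [ 0.668 -0.013  0.111] [426. 285.]
scene find_in bore 0.58 [ 0.216 -0.289  0.112] [112. 264.]
scene tip_of bore 0.97 [ 0.203 -0.277  0.111] [112. 257.]
scene tip_of bore 0.7 [0.299 0.169 0.111] [314. 145.]
scene tip_of bore 0.63 [0.66  0.035 0.112] [436. 264.]
scene find_in pin_mid 0.45 [0.661 0.028 0.131] [436. 259.]
scene tip_of pin_mid 0.63 [0.658 0.032 0.118] [435. 262.]
scene find_in punch_mid 0.64 [0.506 0.299 0.064] [429. 167.]
scene tip_of punch_mid 0.77 [0.499 0.307 0.065] [428. 163.]
scene find_in tray_tab 0.71 [ 0.515 -0.279  0.006] [256. 385.]
scene tip_of tray_tab 0.83 [ 0.381 -0.292  0.035] [188. 339.]
side find_in bore 0.88 [ 0.197 -0.329  0.107] [273. 394.]
side find_in bore 0.75 [0.306 0.147 0.092] [229. 237.]
side find_in bore 0.62 [0.65  0.009 0.094] [403. 225.]
side tip_of bore 0.83 [0.303 0.172 0.109] [223. 225.]
side tip_of bore 0.6 [0.656 0.035 0.108] [399. 214.]
side tip_of bore 0.6 [ 0.204 -0.278  0.109] [263. 369.]
side tip_of pin_mid 0.53 [0.658 0.036 0.115] [400. 210.]
side find
[... 260 characters left out ...]
array([ 1.11397682e+00,  2.40557356e-01,  4.97817487e-03,  1.33521538e+00,
       -9.31904922e-06,  1.57077083e+00]), 'joint_vel': array([ 9.39127416e-04, -1.53696332e-03,  1.33242850e-04, -6.66579169e-05,
       -3.77962612e-04, -9.91764630e-04]), 'tau': array([-9.71430381e-04, -3.72198987e+01,  2.52692503e+01,  9.97005554e-04,
       -6.03928879e-05,  2.97953044e-06]), 'eef_pos': array([0.22054236, 0.44871363, 0.30391944]), 'tool_rot': array([ 2.26416448e-01,  9.74030591e-01, -1.93172761e-07,  4.73887548e-06]), 'ft_force': array([ 0.0230379 , -0.08586474, -0.51671609]), 'ft_torque': array([ 0.02360304, -0.00740705, -0.00519727]), 'grasp_force': 0.0, 'grip_width': 0.0852709077455087} 0.0539
```

View pics/scene0.png

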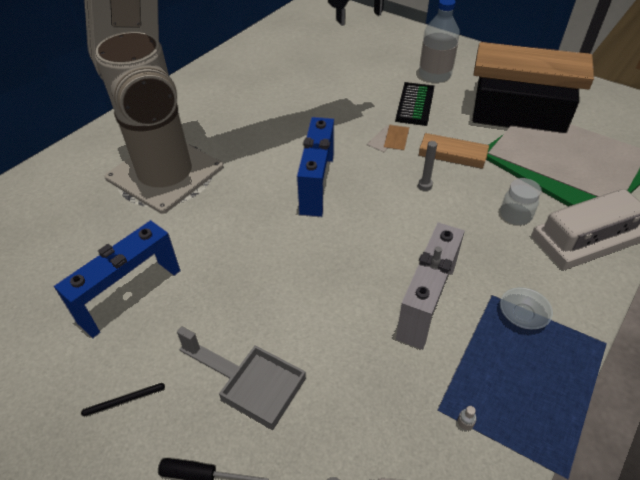

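View pics/side0.png

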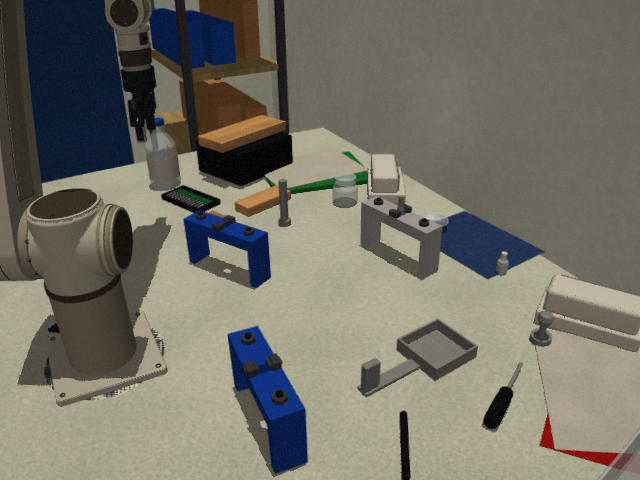

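Scene picture: the aluminium frame with the pin is at (436,260), with blue look-alike frames at (316,148) and (112,260). The punch is at (428,165). The knobbed stamp (side 542,328) and the small bottle (468,415) could be mistaken for it. The tray tab is at (188,340) and its pan at (263,385). The bolt heads (447,236) and (422,293) could be mistaken for the pin at (436,257).

```bash
cat > m.py <<'E'
from h import *
out=[]
for c in("scene","side"):
    z=np.load(c+"0.npz");P=z["P"].reshape(-1,3)
    near=lambda x,y,r:np.hypot(P[:,0]-x,P[:,1]-y)<r
    def rect(n,m):
        r=cv2.minAreaRect(P[m][:,:2].astype(np.float32)); print(c,n,m.sum(),np.round(r[0],4),np.round(r[1],3),round(r[2],1))
    rect("plate",near(.657,.033,.13)&(abs(P[:,2]-.110)<.004))
    m=near(.657,.033,.02)&(P[:,2]>.13);print("pin",m.sum(),P[m].mean(0).round(4),P[m][:,2].max() if m.any() else 0)
    rect("pan",near(.52,-.28,.085)&(P[:,2]>.015)&(P[:,2]<.03))
    rect("tab",near(.381,-.291,.03)&(P[:,2]>.05)&(P[:,2]<.065))
    m=near(.5,.305,.03)&(P[:,2]>.112);rect("punchtop",m)
    m=near(.5,.305,.03)&(P[:,2]>.02);print("punch z",P[m].mean(0).round(4),P[m][:,2].max())
a=np.load("scene0.npz")["im"];b=np.load("side0.npz")["im"]
cr=lambda i,u,v:cv2.resize(i[v-65:v+65,u-65:u+65],(390,390),interpolation=2)
cv2.imwrite("pics/crop.png",np.hstack([cr(a,436,250),cr(a,428,165)])[:,:,::-1])
E
python3 m.py
```

```text
scene plate 2104 [0.6582 0.0329] [0.05 0.2 ] 11.5
pin 87 [0.6591 0.0302 0.1442] 0.153461169139525
scene pan 1077 [ 0.5284 -0.2751] [0.102 0.102] 6.5
scene tab 158 [ 0.3806 -0.2925] [0.031 0.015] 9.1
scene punchtop 71 [0.5012 0.3056] [0.019 0.019] 59.8
punch z [0.5038 0.2997 0.0768] 0.12328535887501568
side plate 832 [0.6573 0.0338] [0.055 0.2  ] 11.3
pin 59 [0.6559 0.0307 0.1418] 0.1530382523229974
side pan 964 [ 0.5285 -0.2733] [0.104 0.106] 6.0
side tab 146 [ 0.3797 -0.2923] [0.03  0.016] 6.0
side punchtop 45 [0.4985 0.3053] [0.021 0.019] 39.0
punch z [0.4982 0.3006 0.0738] 0.1212709398525782
```

View pics/crop.png

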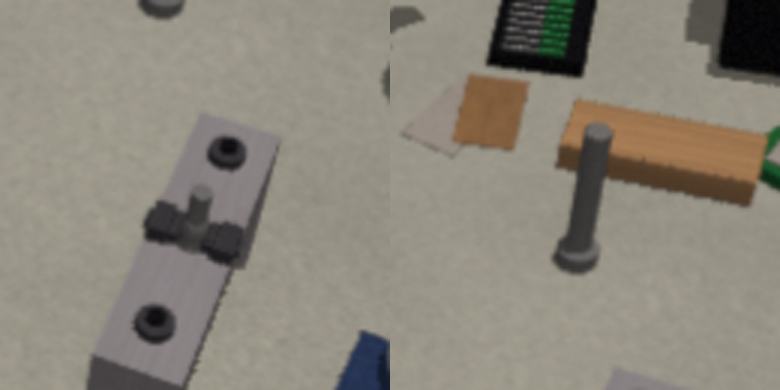

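The crop confirms both choices. The grey frame holds the bare-stemmed pin between its catch blocks, with bolts on either side, and the tall shaft on a broad foot is the punch. The first move goes above the tray tab.

```bash
R='0.199,-0.927,-0.05,0,0,0.285'; python3 -m jog '[0.199,-0.927,-0.05,0,0,0.285, 0.199,-0.927,-0.05,0,0,0.285, 0.199,-0.927,-0.05,0,0,0.285, 0.199,-0.927,-0.05,0,0,0.285, 0.199,-0.927,-0.05,0,0,0.285, 0.199,-0.927,-0.05,0,0,0.285, 0.199,-0.927,-0.05,0,0,0.285, 0.199,-0.927,-0.05,0,0,0.285, 0.199,-0.927,-0.05,0,0,0.285, 0.199,-0.927,-0.05,0,0,0.285]' 1
```

```text
clock: 1.73
eef_pos: [0.3061, 0.0491, 0.2829]
tool_rot: [-0.057, 0.998, 0.0, 0.001]
ft_force: [1.1, -0.5, 0.6]
grip_width: 0.0854
grasp_force: 0.0
```

```bash
python3 -m jog '[0.092,-0.422,-0.078,0,0,0, 0.092,-0.422,-0.078,0,0,0, 0.092,-0.422,-0.078,0,0,0, 0.092,-0.422,-0.078,0,0,0, 0.092,-0.422,-0.078,0,0,0, 0.092,-0.422,-0.078,0,0,0, 0.092,-0.422,-0.078,0,0,0, 0.092,-0.422,-0.078,0,0,0, 0.092,-0.422,-0.078,0,0,0, 0.092,-0.422,-0.078,0,0,0]'
cat > m2.py <<'E'
from h import *
im,d,T=snap("wrist","w1.png"); look("wrist",["tray_tab"],T); P=cloud("wrist",d,T).reshape(-1,3)
m=(abs(P[:,0]-.381)<.05)&(abs(P[:,1]+.291)<.05)&(P[:,2]>.045)&(P[:,2]<.07)
print(m.sum(),cv2.minAreaRect(P[m][:,:2].astype(np.float32))); o=bot.get_obs(); print(o["eef_pos"],o["tool_rot"],o["joint_pos"].round(2))
E
python3 m2.py
```

```text
clock: 2.57
eef_pos: [0.3803, -0.2905, 0.2191]
tool_rot: [-0.054, 0.999, -0.0, 0.0]
ft_force: [-0.2, 0.4, 0.3]
grip_width: 0.0856
grasp_force: 0.0
wrist find_in tray_tab 0.71 [ 0.512 -0.284  0.007] [306. 371.]
wrist tip_of tray_tab 0.55 [ 0.38  -0.29   0.035] [316. 234.]
1080 ((0.378868043422699, -0.291241317987442), (0.029730817303061485, 0.013908149674534798), 6.40092134475708)
[ 0.37934523 -0.28608002  0.21988879] [-5.65208281e-02  9.98401099e-01  6.41202754e-04 -4.80638283e-04] [-0.65  0.25 -0.21  1.11  0.   -0.76]
```

View pics/w1.png

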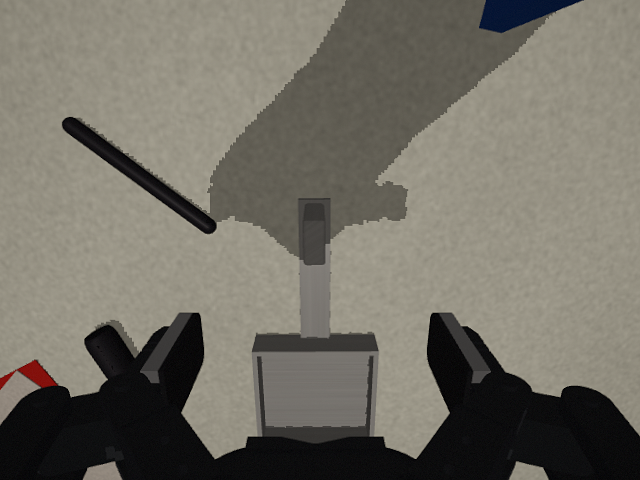

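The wrist view shows the tab at (314,233), centred between the fingers and aligned. The pen's end at (212,228) is clear of them. Next: descend and grip.

```bash
python3 -m jog '[0,-0.006,-0.05,0,0,0, 0,-0.006,-0.1,0,0,0, 0,-0.006,-0.14,0,0,0, 0,-0.006,-0.16,0,0,0, 0,-0.006,-0.16,0,0,0, 0,-0.006,-0.16,0,0,0]'; python3 -m jog '[0,0,0,0,0,0, 0,0,0,0,0,0, 0,0,0,0,0,0, 0,0,0,0,0,0, 0,0,0,0,0,0, 0,0,0,0,0,0, 0,0,0,0,0,0, 0,0,0,0,0,0]' -1
```

```text
clock: 3.22
eef_pos: [0.3796, -0.29, 0.0922]
tool_rot: [-0.058, 0.998, 0.001, -0.001]
ft_force: [0.5, 0.2, 0.3]
grip_width: 0.0856
grasp_force: 0.0
clock: 3.88
eef_pos: [0.3801, -0.2917, 0.0928]
tool_rot: [-0.057, 0.998, -0.0, 0.0]
ft_force: [-0.7, 0.7, 5.6]
grip_width: 0.0134
grasp_force: 59.4
```

```bash
python3 -m jog '[0.002,0.02,0.001,0,0,0.005, 0.004,0.055,0.001,0,0,0.01, 0.006,0.095,0.001,0,0,0.015, 0.008,0.14,0.001,0,0,0.02, 0.01,0.185,0.001,0,0,0.025, 0.012,0.23,0.001,0,0,0.03, 0.014,0.275,0.001,0,0,0.035, 0.015,0.31,0.001,0,0,0.04, 0.016,0.335,0.001,0,0,0.0435, 0.016,0.34,0.001,0,0,0.0435]'
python3 - <<'E'
from h import *
im,d,T=snap("scene","s1.png"); look("scene",["tray_tab"],T); P=cloud("scene",d,T).reshape(-1,3)
m=(np.hypot(P[:,0]-.54,P[:,1]-.01)<.085)&(P[:,2]>.015)&(P[:,2]<.035)
print(m.sum(),cv2.minAreaRect(P[m][:,:2].astype(np.float32)),P[m][:,2].mean())
E
```

```text
clock: 4.72
eef_pos: [0.3924, -0.0172, 0.0928]
tool_rot: [-0.102, 0.995, 0.0, -0.0]
ft_force: [-0.5, -1.0, -0.4]
grip_width: 0.0134
grasp_force: 58.8
scene find_in tray_tab 0.92 [0.528 0.004 0.009] [359. 276.]
scene tip_of tray_tab 0.92 [ 0.397 -0.02   0.036] [296. 244.]
768 ((0.5387629270553589, 0.011449124664068222), (0.10291986167430878, 0.10408850014209747), 11.667098045349121) 0.02262273534255276
```

View pics/s1.png

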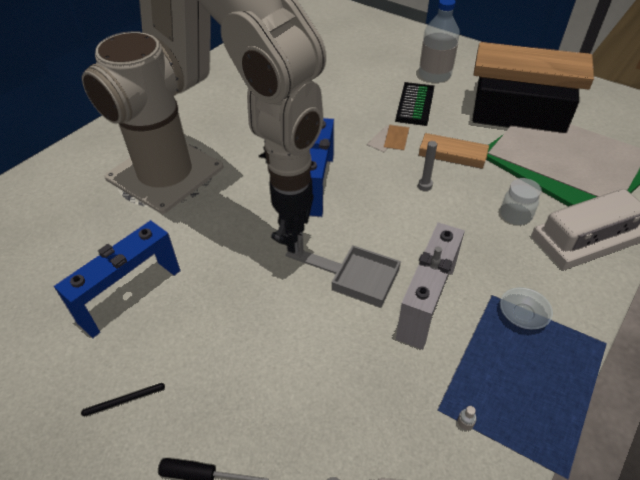

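Scene: the tray is gripped at (293,245), and the pan at (366,275) sits squarely in front of the frame's archway. Next: slide it in, release and rise.

```bash
python3 -m jog '[0.02,0.004,0,0,0,0, 0.05,0.009,0,0,0,0, 0.08,0.015,0,0,0,0, 0.11,0.02,0,0,0,0, 0.135,0.025,0,0,0,0, 0.148,0.0275,0,0,0,0, 0.148,0.0275,-0.001,0,0,0, 0.148,0.0275,-0.001,0,0,0]'; python3 -m jog '[0,0,0,0,0,0, 0,0,0,0,0,0, 0,0,0,0,0,0, 0,0,0,0,0,0, 0,0,0,0,0,0, 0,0,0,0,0,0]' 1;  python3 -m jog '[0,0,0.04,0,0,0, 0,0,0.08,0,0,0, 0,0,0.13,0,0,0, 0,0,0.18,0,0,0, 0,0,0.2,0,0,0, 0,0,0.2,0,0,0]'
python3 - <<'E'
from h import *
for c in("scene","side"):
    im,d,T=snap(c,c+"2.png"); look(c,["tray_tab","punch_mid","pin_mid"],T)
print(bot.get_obs()["joint_pos"].round(2))
E
```

```text
clock: 5.53
eef_pos: [0.5126, 0.0011, 0.0924]
tool_rot: [-0.099, 0.995, -0.0, 0.001]
ft_force: [3.9, 0.7, 0.9]
grip_width: 0.0136
grasp_force: 60.3
clock: 6.03
eef_pos: [0.5107, 0.0025, 0.0922]
tool_rot: [-0.1, 0.995, 0.0, -0.0]
ft_force: [-0.1, -0.9, 0.7]
grip_width: 0.0842
grasp_force: 0.0
clock: 6.53
eef_pos: [0.5135, 0.0026, 0.2576]
tool_rot: [-0.1, 0.995, -0.001, 0.005]
ft_force: [0.7, -0.4, -0.3]
grip_width: 0.0856
grasp_force: 0.0
scene find_in tray_tab 0.5 [ 0.67  -0.016  0.108] [426. 287.]
scene tip_of tray_tab 0.91 [0.514 0.    0.036] [352. 265.]
scene find_in punch_mid 0.57 [0.505 0.3   0.066] [429. 166.]
scene tip_of punch_mid 0.66 [0.498 0.303 0.064] [427. 164.]
scene find_in pin_mid 0.62 [0.662 0.024 0.132] [436. 261.]
scene tip_of pin_mid 0.62 [0.657 0.031 0.119] [434. 261.]
side find_in tray_tab 0.58 [0.621 0.018 0.007] [388. 261.]
side find_in tray_tab 0.24 [0.497 0.3   0.054] [283. 205.]
side tip_of tray_tab 0.75 [0.513 0.002 0.038] [350. 265.]
side find_in punch_mid 0.83 [0.499 0.298 0.056] [284. 205.]
side tip_of punch_mid 0.62 [0.504 0.305 0.059] [284. 203.]
side find_in pin_mid 0.58 [0.654 0.028 0.129] [400. 206.]
side tip_of pin_mid 0.67 [0.658 0.037 0.113] [399. 211.]
[ 0.    0.29 -0.07  1.21 -0.   -0.2 ]
```

View pics/side2.png

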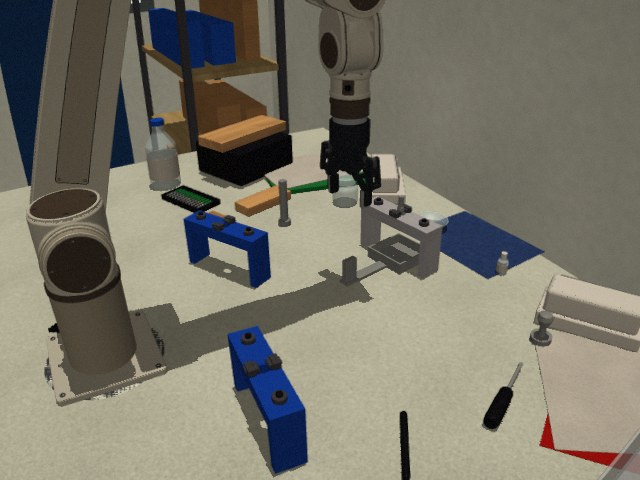

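The side view shows the pan under the frame at (395,252), the pin still standing at (401,203), and the released tab at (350,268). The next target is the punch.

```bash
python3 -m jog '[-0.014,0.379,0,0,0,0, -0.014,0.379,0,0,0,0, -0.014,0.379,0,0,0,0, -0.014,0.379,0,0,0,0, -0.014,0.379,0,0,0,0, -0.014,0.379,0,0,0,0, -0.014,0.379,0,0,0,0, -0.014,0.379,0,0,0,0, -0.014,0.379,0,0,0,0, -0.014,0.379,0,0,0,0]'
python3 - <<'E'
from h import *
im,d,T=snap("wrist","w2.png"); look("wrist",["punch_mid"],T); P=cloud("wrist",d,T).reshape(-1,3)
m=(np.hypot(P[:,0]-.5,P[:,1]-.305)<.04)&(P[:,2]>.11)
print(m.sum(),cv2.minAreaRect(P[m][:,:2].astype(np.float32)),P[m][:,2].mean()); o=bot.get_obs(); print(o["eef_pos"],o["tool_rot"])
E
```

```text
clock: 8.07
eef_pos: [0.4995, 0.306, 0.2517]
tool_rot: [-0.101, 0.995, -0.001, -0.0]
ft_force: [-0.7, -0.5, -0.7]
grip_width: 0.0853
grasp_force: 0.0
wrist find_in punch_mid 0.89 [0.495 0.305 0.089] [316. 238.]
wrist tip_of punch_mid 0.95 [0.501 0.307 0.063] [316. 235.]
17478 ((0.4949522316455841, 0.30375558137893677), (0.03204590454697609, 0.079141765832901), 12.178364753723145) 0.2522186365286964
[0.50003561 0.30403163 0.25214394] [-9.89087182e-02  9.95096438e-01 -3.27702770e-04 -1.92363277e-04]
```

View pics/w2.png

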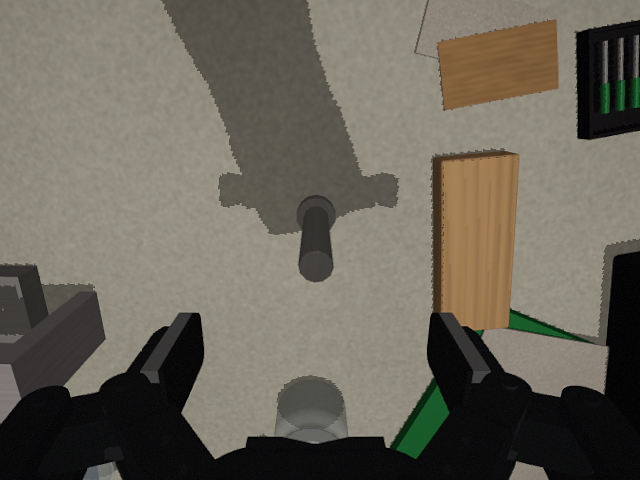

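The punch top at (316,266) and foot at (316,212) are centred between the fingers. Next: descend, grip and lift.

```bash
python3 -m jog '[0,0.001,-0.04,0,0,0, 0,0.001,-0.08,0,0,0, 0,0.001,-0.12,0,0,0, 0,0.001,-0.135,0,0,0, 0,0.001,-0.135,0,0,0, 0,0.001,-0.135,0,0,0]'; python3 -m jog '[0,0,0,0,0,0, 0,0,0,0,0,0, 0,0,0,0,0,0, 0,0,0,0,0,0, 0,0,0,0,0,0, 0,0,0,0,0,0, 0,0,0,0,0,0, 0,0,0,0,0,0]' -1;  python3 -m jog '[0,0,0.04,0,0,0, 0,0,0.08,0,0,0, 0,0,0.12,0,0,0, 0,0,0.16,0,0,0, 0,0,0.2,0,0,0, 0,0,0.225,0,0,0, 0,0,0.225,0,0,0]'
cat > m3.py <<'E'
from h import *
import sys
x,y=float(sys.argv[1]),float(sys.argv[2])
o=bot.get_obs(); print(o["eef_pos"].round(4),o["tool_rot"].round(3))
for c in("scene","side"):
    im,d,T=snap(c,c+"_"+sys.argv[3]+".png"); look(c,["punch_mid","pin_mid"],T)
    P=cloud(c,d,T).reshape(-1,3)
    m=(np.hypot(P[:,0]-x,P[:,1]-y)<.03)&(P[:,2]<o["eef_pos"][2]-.075)&(P[:,2]>o["eef_pos"][2]-.18)
    Q=P[m]; print(c,m.sum(),"zmin",np.percentile(Q[:,2],2))
    for a in(.0,.02,.04,.06):
        z0=np.percentile(Q[:,2],1)+a; s=Q[(Q[:,2]>=z0)&(Q[:,2]<z0+.02)]; print(s.mean(0).round(4),s.min(0).round(4),s.max(0).round(4))
E
python3 m3.py 0.5 0.305 lift
```

```text
clock: 8.72
eef_pos: [0.5, 0.3049, 0.1439]
tool_rot: [-0.099, 0.995, -0.0, -0.001]
ft_force: [0.2, -0.2, -0.0]
grip_width: 0.0852
grasp_force: 0.0
clock: 9.38
eef_pos: [0.5002, 0.3066, 0.145]
tool_rot: [-0.1, 0.995, 0.0, 0.001]
ft_force: [0.1, -1.2, 6.5]
grip_width: 0.0189
grasp_force: 58.5
clock: 9.97
eef_pos: [0.5011, 0.3075, 0.3288]
tool_rot: [-0.1, 0.995, 0.002, 0.004]
ft_force: [0.2, 0.5, -2.4]
grip_width: 0.0189
grasp_force: 59.2
[0.5011 0.3075 0.3288] [-0.1    0.995  0.002  0.004]
scene find_in punch_mid 0.67 [0.506 0.3   0.219] [440. 105.]
scene tip_of punch_mid 0.95 [0.503 0.311 0.245] [444.  89.]
scene find_in pin_mid 0.49 [0.617 0.01  0.006] [401. 298.]
scene find_in pin_mid 0.46 [0.66  0.024 0.134] [435. 259.]
scene tip_of pin_mid 0.46 [0.66  0.032 0.117] [436. 263.]
scene 393 zmin 0.18575925824296985
[0.5062 0.2987 0.1956] [0.488  0.286  0.1852] [0.5195 0.3197 0.2052]
[0.5053 0.3002 0.2151] [0.4948 0.2946 0.2053] [0.5126 0.3084 0.2248]
[0.5054 0.2997 0.2352] [0.4949 0.2929 0.2253] [0.5128 0.3086 0.2452]
[0.5062 0.2997 0.249 ] [0.496  0.2944 0.2454] [0.5124 0.3082 0.2536]
side find_in punch_mid 0.54 [0.492 0.297 0.213] [278. 145.]
side tip_of punch_mid 0.77 [0.501 0.305 0.238] [280. 133.]
side find_in pin_mid 0.55 [0.654 0.032 0.128] [399. 206.]
side tip_of pin_mid 0.45 [0.658 0.037 0.112] [399. 211.]
side 319 zmin 0.17760792600840264
[0.495  0.2969 0.1868] [0.4807 0.2861 0.1769] [0.515  0.3178 0.1964]
[0.4956 0.2998 0.2067] [0.4871 0.2919 0.197 ] [0.5072 0.3132 0.2165]
[0.4958 0.299  0.227 ] [0.4862 0.2913 0.2175] [0.5076 0.3111 0.2367]
[0.4945 0.2988 0.2464] [0.4841 0.2864 0.2371] [0.5094 0.321  0.2535]
```

```bash
python3 -m jog '[0.02,-0.035,0,0,0,0, 0.044,-0.075,0,0,0,0, 0.067,-0.115,0,0,0,0, 0.09,-0.155,0,0,0,0, 0.115,-0.198,0,0,0,0, 0.14,-0.24,0,0,0,0, 0.163,-0.28,0,0,0,0, 0.185,-0.32,0,0,0,0, 0.1975,-0.341,0,0,0,0, 0.1975,-0.341,0,0,0,0]'; python3 -m jog '[0,0,0,0,0,0, 0,0,0,0,0,0]'; python3 m3.py 0.658 0.033 over
```

```text
clock: 11.3
eef_pos: [0.6596, 0.0286, 0.3227]
tool_rot: [-0.097, 0.995, -0.001, -0.0]
ft_force: [0.5, 0.3, -3.3]
grip_width: 0.0185
grasp_force: 59.4
clock: 11.47
eef_pos: [0.6576, 0.0339, 0.3236]
tool_rot: [-0.1, 0.995, 0.0, -0.001]
ft_force: [-0.1, 1.0, -2.8]
grip_width: 0.0187
grasp_force: 59.4
[0.6576 0.0339 0.3236] [-0.1    0.995  0.    -0.001]
scene find_in punch_mid 0.76 [0.665 0.028 0.206] [446. 229.]
scene tip_of punch_mid 0.76 [0.66  0.037 0.244] [449. 208.]
scene find_in pin_mid 0.57 [0.657 0.027 0.132] [434. 258.]
scene 570 zmin 0.14711300328542998
[0.6592 0.0308 0.1503] [0.653  0.0253 0.145 ] [0.6642 0.0375 0.1531]
[0.663  0.0225 0.182 ] [0.6435 0.0152 0.1761] [0.6744 0.0368 0.1847]
[0.6615 0.0261 0.1938] [0.6438 0.0159 0.185 ] [0.6747 0.048  0.2048]
[0.6614 0.0261 0.2154] [0.6505 0.0218 0.2058] [0.6692 0.0351 0.2248]
side find_in punch_mid 0.86 [0.649 0.029 0.217] [400. 168.]
side tip_of punch_mid 0.93 [0.66  0.035 0.24 ] [404. 156.]
side find_in pin_mid 0.66 [0.655 0.034 0.131] [399. 204.]
side tip_of pin_mid 0.64 [0.656 0.035 0.114] [399. 211.]
side 371 zmin 0.14656294135335954
[0.6563 0.0311 0.1495] [0.6525 0.0259 0.1457] [0.6641 0.0376 0.1529]
[0.6521 0.0253 0.1827] [0.6418 0.0161 0.1779] [0.669  0.039  0.1856]
[0.6542 0.0284 0.1942] [0.6421 0.0178 0.186 ] [0.6748 0.0493 0.2054]
[0.6552 0.029  0.2155] [0.6475 0.0218 0.2058] [0.6663 0.0404 0.2255]
```

Run:
```python
import cv2,numpy as np
a=cv2.imread("pics/scene_over.png")[110:310,336:536];b=cv2.imread("pics/side_over.png")[90:290,300:500]
cv2.imwrite("pics/over.png",cv2.resize(np.hstack([a,b]),(800,400),interpolation=2))
```

```text
(no output)
```

View pics/over.png

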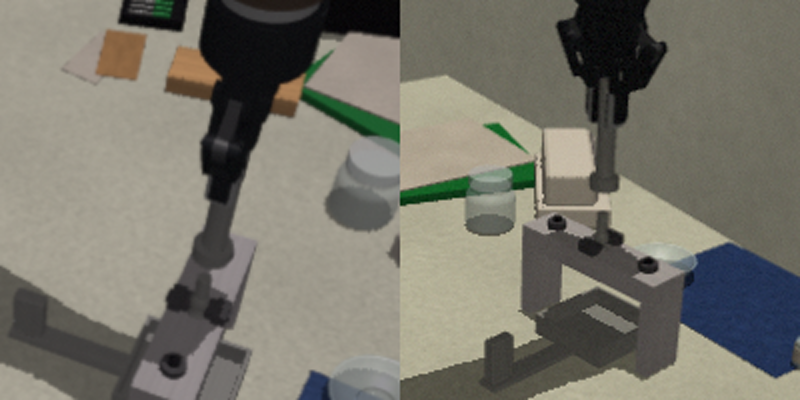

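In the crop, the foot at left (213,248), right (605,185) is straight above the pin at left (205,285), right (600,228). Next: press slowly.

```bash
python3 -m jog '[0,0,-0.01,0,0,0, 0,0,-0.02,0,0,0, 0,0,-0.028,0,0,0, 0,0,-0.032,0,0,0, 0,0,-0.036,0,0,0, 0,0,-0.04,0,0,0, 0,0,-0.044,0,0,0]'; python3 -m jog '[0,0,-0.003,0,0,0, 0,0,-0.006,0,0,0, 0,0,-0.009,0,0,0, 0,0,-0.011,0,0,0, 0,0,-0.011,0,0,0, 0,0,-0.011,0,0,0]'
python3 - <<'E'
from h import *
for c in("scene","side"):
    im,d,T=snap(c,c+"_p.png"); look(c,["pin_mid"],T)
E
```

```text
clock: 12.55
eef_pos: [0.6588, 0.0338, 0.2926]
tool_rot: [-0.1, 0.995, -0.0, 0.003]
ft_force: [-0.6, -0.7, 15.4]
grip_width: 0.0185
grasp_force: 61.4
clock: 13.05
eef_pos: [0.6575, 0.0336, 0.2793]
tool_rot: [-0.1, 0.995, 0.0, -0.001]
ft_force: [-0.5, -0.7, -2.9]
grip_width: 0.0182
grasp_force: 59.9
side find_in pin_mid 0.19 [0.618 0.016 0.011] [387. 260.]
side tip_of pin_mid 0.44 [0.69  0.048 0.028] [406. 239.]
```

```bash
python3 -m jog '[0,0,0.02,0,0,0, 0,0,0.04,0,0,0, 0,0,0.055,0,0,0, 0,0,0.055,0,0,0]'; python3 -m jog '[-0.02,0.035,0,0,0,0, -0.044,0.075,0,0,0,0, -0.067,0.115,0,0,0,0, -0.09,0.155,0,0,0,0, -0.115,0.198,0,0,0,0, -0.14,0.24,0,0,0,0, -0.163,0.28,0,0,0,0, -0.185,0.32,0,0,0,0, -0.1975,0.341,0,0,0,0, -0.1975,0.341,0,0,0,0]'; python3 -m jog '[0,0,0,0,0,0, 0,0,0,0,0,0]'; python3 m3.py 0.5 0.306 back
python3 - <<'E'
import cv2,numpy as np
a=cv2.imread("pics/scene_back.png")[200:350,346:496];b=cv2.imread("pics/side_back.png")[180:330,320:470]
cv2.imwrite("pics/back.png",cv2.resize(np.hstack([a,b]),(800,400),interpolation=2))
E
```

```text
clock: 13.68
eef_pos: [0.6589, 0.0338, 0.3274]
tool_rot: [-0.1, 0.995, -0.0, 0.003]
ft_force: [0.8, -0.2, -1.8]
grip_width: 0.0188
grasp_force: 59.7
clock: 14.52
eef_pos: [0.497, 0.3103, 0.3232]
tool_rot: [-0.103, 0.995, 0.001, -0.001]
ft_force: [0.0, -0.8, -4.1]
grip_width: 0.0185
grasp_force: 59.7
clock: 14.68
eef_pos: [0.4998, 0.3062, 0.3235]
tool_rot: [-0.1, 0.995, -0.0, -0.0]
ft_force: [0.2, -0.3, -2.9]
grip_width: 0.0188
grasp_force: 59.7
[0.4998 0.3062 0.3235] [-0.1    0.995 -0.    -0.   ]
scene find_in punch_mid 0.85 [0.505 0.301 0.211] [440. 108.]
scene tip_of punch_mid 0.93 [0.499 0.307 0.242] [441.  91.]
scene find_in pin_mid 0.64 [0.689 0.068 0.036] [454. 286.]
scene tip_of pin_mid 0.54 [0.68  0.069 0.03 ] [449. 285.]
scene 388 zmin 0.18074851427779953
[0.5038 0.2973 0.1902] [0.4854 0.2869 0.1801] [0.5161 0.3177 0.1999]
[0.503  0.2987 0.2097] [0.4922 0.2928 0.2002] [0.5106 0.3082 0.2199]
[0.5031 0.2981 0.2301] [0.4916 0.2932 0.2201] [0.5109 0.3065 0.2395]
[0.5039 0.2984 0.2432] [0.493  0.2943 0.2402] [0.5106 0.3059 0.2475]
side find_in punch_mid 0.6 [0.495 0.299 0.213] [279. 145.]
side tip_of punch_mid 0.55 [0.502 0.306 0.239] [280. 133.]
side tip_of pin_mid 0.46 [0.681 0.074 0.023] [397. 237.]
side tip_of pin_mid 0.27 [0.499 0.307 0.24 ] [279. 132.]
side 282 zmin 0.1797007057684816
[0.4972 0.2975 0.1895] [0.4834 0.2865 0.1792] [0.5167 0.3161 0.1991]
[0.4979 0.2997 0.2095] [0.4892 0.293  0.1997] [0.5093 0.3102 0.2188]
[0.4978 0.2991 0.2291] [0.4891 0.2932 0.2194] [0.5099 0.3074 0.2391]
[0.4974 0.2991 0.2435] [0.4903 0.2939 0.2397] [0.5069 0.3111 0.2479]
```

View pics/back.png

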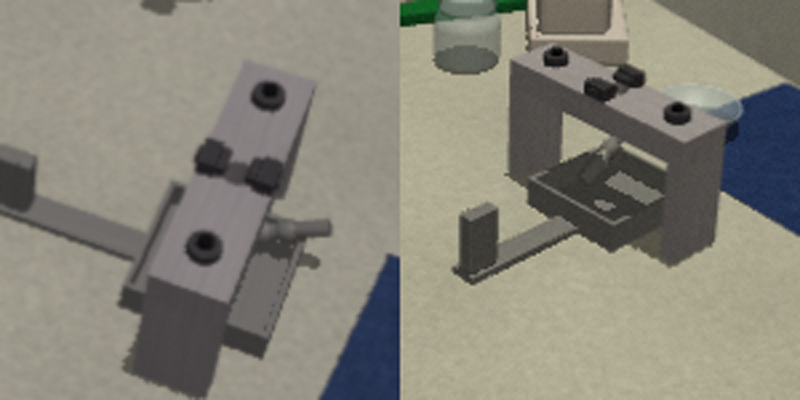

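The crop shows the pin dropped out and leaning inside the pan over its far-left wall (left 290,228; right 600,160), with its centre inside the pan. The frame is empty. Next: stand the punch down.

```bash
python3 -m jog '[0,0,-0.03,0,0,0, 0,0,-0.07,0,0,0, 0,0,-0.11,0,0,0, 0,0,-0.15,0,0,0, 0,0,-0.18,0,0,0, 0,0,-0.2,0,0,0, 0,0,-0.21,0,0,0, 0,0,-0.217,0,0,0, 0,0,-0.221,0,0,0, 0,0,-0.221,0,0,0]'; python3 -m jog '[0,0,-0.001,0,0,0, 0,0,-0.002,0,0,0, 0,0,-0.003,0,0,0, 0,0,-0.003,0,0,0, 0,0,-0.003,0,0,0]'
```

```text
clock: 16.02
eef_pos: [0.5002, 0.3067, 0.1477]
tool_rot: [-0.1, 0.995, 0.0, 0.0]
ft_force: [0.1, -0.2, -2.5]
grip_width: 0.0189
grasp_force: 59.8
clock: 16.43
eef_pos: [0.5, 0.3066, 0.1453]
tool_rot: [-0.1, 0.995, 0.0, 0.0]
ft_force: [0.5, -0.4, -1.6]
grip_width: 0.0187
grasp_force: 59.8
```

```bash
python3 -m jog '[0,0,-0.001,0,0,0, 0,0,-0.0015,0,0,0, 0,0,-0.0015,0,0,0, 0,0,-0.0015,0,0,0]'; python3 -m jog '[0,0,0,0,0,0, 0,0,0,0,0,0, 0,0,0,0,0,0, 0,0,0,0,0,0, 0,0,0,0,0,0, 0,0,0,0,0,0, 0,0,0,0,0,0]' 1;  python3 -m jog '[0,0,0.02,0,0,0, 0,0,0.05,0,0,0, 0,0,0.09,0,0,0, 0,0,0.13,0,0,0, 0,0,0.17,0,0,0, 0,0,0.2,0,0,0, 0,0,0.2,0,0,0, 0,0,0.2,0,0,0]'
python3 - <<'E'
from h import *
ims=[]
for c in("scene","side"):
    im,d,T=snap(c); look(c,["punch_mid","pin_mid","tray_tab"],T); ims.append(im)
a=ims[0][130:310,350:530];b=ims[1][150:330,250:430]
cv2.imwrite("pics/fin.png",cv2.resize(np.hstack([a,b]),(800,400),interpolation=2)[:,:,::-1])
E
```

```text
clock: 16.77
eef_pos: [0.5001, 0.3066, 0.145]
tool_rot: [-0.1, 0.995, 0.0, 0.001]
ft_force: [-2.2, -0.9, 6.0]
grip_width: 0.0184
grasp_force: 60.5
clock: 17.35
eef_pos: [0.4998, 0.3065, 0.1436]
tool_rot: [-0.1, 0.995, -0.0, -0.0]
ft_force: [-0.9, 0.0, -0.4]
grip_width: 0.0853
grasp_force: 0.0
clock: 18.02
eef_pos: [0.5005, 0.3069, 0.3057]
tool_rot: [-0.1, 0.995, 0.001, 0.002]
ft_force: [-0.3, 0.2, 0.3]
grip_width: 0.0856
grasp_force: 0.0
scene find_in punch_mid 0.58 [0.508 0.302 0.063] [430. 167.]
scene tip_of punch_mid 0.71 [0.498 0.306 0.067] [427. 163.]
scene find_in pin_mid 0.58 [0.689 0.07  0.035] [454. 286.]
scene tip_of pin_mid 0.67 [0.682 0.07  0.027] [450. 287.]
scene find_in tray_tab 0.98 [0.612 0.009 0.009] [398. 296.]
scene tip_of tray_tab 0.56 [ 0.514 -0.001  0.037] [351. 265.]
side find_in punch_mid 0.74 [0.495 0.298 0.06 ] [282. 204.]
side tip_of punch_mid 0.93 [0.499 0.306 0.058] [283. 203.]
side find_in pin_mid 0.42 [0.667 0.068 0.022] [393. 240.]
side tip_of pin_mid 0.68 [0.68  0.076 0.021] [395. 238.]
side find_in tray_tab 0.96 [0.619 0.014 0.008] [388. 262.]
side tip_of tray_tab 0.74 [ 0.512 -0.001  0.034] [350. 267.]
```

View pics/fin.png

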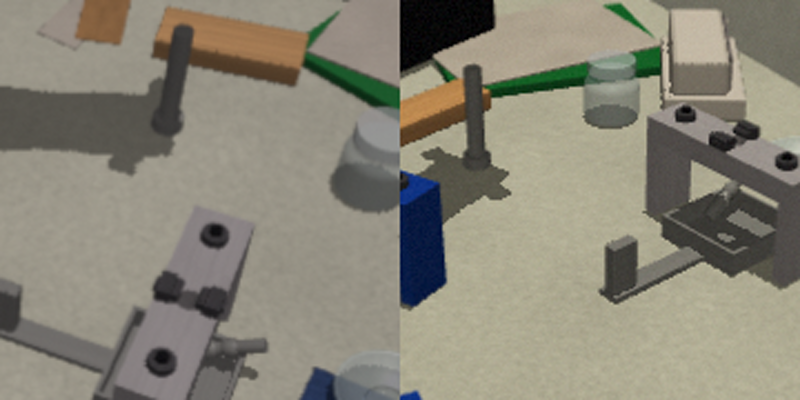

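The final view shows the punch upright at left (172,80), right (475,118). The pin lies still, leaning inside the pan at left (235,347), right (722,200), about (0.180, 0.037) in the tray frame. The tray is flat and the gripper is clear, so I am handing in.

```bash
python3 -c "
from workcell import bot
print(bot.job_done())"
```

```text
the job is handed in; nothing more can be done
None
```

I slid the tray under the frame, pressed the pin out with the punch so it dropped into the pan, and stood the punch upright again. I handed the job in at about 18 s. No verdict came back, but by camera the pin's centre was about 13 mm inside the allowed limit.

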